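# Spin the pill wheel and brake it with its knob at the filling chute

## Robot

A 6-joint arm with a two-finger parallel gripper is mounted at the origin on the work surface. World frame = base frame: x ahead of the robot, y to its left, z up, the work surface at z = 0. Lengths are in mm, angles in rad, forces in N, time in s.
With the tool pointing down it reaches from about 300 to 775 mm from the base axis. Payload 14.6 kg.
Tool frame: the origin (TCP) lies at the very end of the fingers, on their centre line; the grasp point (between the pads) lies 19 mm behind it; z points along the fingers, y is the line along which they close (so a half turn about z gives the same grasp; the last joint's range is limited). The gripper opens to 94 mm and grips with 3 to 60 N. Pads are 16 mm wide; open, the fingers measure 119 mm over their backs; the gripper's body (75 mm by 177 mm) begins 78 mm behind the grasp point.
Start: joints at [1.221, 0.3, 1.521, -0, 1.321, -0.067], TCP at [153.473, 528.143, 205.446] pointing down, gripper open.
Joint ranges: [-3.03, 3.03], [-0.79, 2.21], [0.23, 2.52], [-1.04, 4.18], [0, 3.07], [-2.55, 2.55]. Speed limits (rad/s): [2.22, 2.22, 2.57, 3.14, 3.14, 3.14].

## Interface

Orientations are given as [roll, pitch, yaw] about the fixed x, y, z axes, in that order (R = Rz(yaw) Ry(pitch) Rx(roll)).
In Python, from cell import manip, camera, get_calibration gives the robot as it stands.
- The arm moves only by the tool arm_command, never from a script. Its argument "targets" is a list of rows, each an object of numbers: "hand": the opening, from -1 (shut) to 1 (fully open), so that 0 is half open; "x", "y", "z": the shift along the tool's x, y, z in m; "yaw": the turn about the tool's z in rad. In form: [{"hand": .., "x": .., "y": .., "z": .., "yaw": ..}, ...]. A call has 1 to 10 rows; each row shifts and turns the commanded pose from where the row before left it, along the tool's axes as they then stand; what a row does not reach is not made up. A row lasts 1/10 s, in which the tool goes at most 50 mm and 8.59 degrees, less where a joint would pass 70% of its speed; a pose out of reach is approached as far as the arm can. A call is refused whole if a number of a shift passes 0.05 or a number of a turn 0.15, either way. A call with a gripper value outside its range is refused whole. The fingers move at their own pace and stop on an object; "newtons" is the grip in N (left out, the last holds). Time passes only in rows, so rows that do not move let the fingers close. It gives the time, the measured TCP pose, the force, the opening and the grip force at its end, in the units of the state.
- manip.read_state(): the state, without advancing time (a new reading comes with each control period).
- camera(name): name is "scene" or "top" or "wrist"; returns the picture (400x640x3 uint8, red, green, blue); there is no depth.
- get_calibration(name): a dict with "K" (3x3 intrinsics, pixels), "cam_to_world" (4x4, takes a point from camera to world coordinates). Camera axes: x right, y up, looking along -z (the intrinsics and any distortion apply to the point x, -y, -z); pixel columns grow to the right and rows downward; lengths in mm; the calibration is good to about 2 mm. A picture is of the moment at which its call begins: read the wrist's pose just before it. get_calibration takes no time and is no camera call; for the wrist camera it gives the pose at the moment of the call.
- manip.sign_off(): hands the job in; it is judged then, once.
The state is a dict: "clock": time; "joints": joint angles; "qd": joint speeds; "effort": joint torques, N m; "eef_pos": TCP position; "eef_rot": TCP orientation; "wrist_force": force on the tool from outside, world axes, zero at the start; "moment": the same for the moment, N m; "finger_gap": finger opening in mm; "finger_force": force on a finger pad.
Only numpy, scipy, OpenCV 4.12 (cv2) and the standard library are available. Lean on these libraries where they do the work, as an engineer would, in place of code of your own. Each camera call takes 0.05 s, during which the arm holds its last target. There are 200 camera calls.

## Task

Flick the round pill wheel with a finger so that it spins freely and briskly, and let it go round at least two full turns. Then brake it by pressing a fingertip on it, so that it stops, first time, with its one round knob squarely facing the filling chute, in line with the channel between the chute's two walls. Do not disturb the other things; finish with the fingertip still pressed on the stopped wheel, holding it there.

Things in the scene. Friction and masses are not known exactly. Their poses are not given: they have to be found in the camera images.
- stand: fixed white stand of the pill wheel: round foot under the wheel, and a straight filling chute that points away from the wheel along the stand's +x. The chute is an open channel 30 mm wide between two 4 mm walls, 30 mm high, from 86 to 150 mm from the wheel's axis. Origin on the wheel's axis at the table surface, z up.
- hub (a point): the centre of the wheel's flat top, on the vertical axis, 36 mm above the table. The wheel (about 0.27 kg) turns freely on it in a low-friction bearing: once flicked it loses roughly a tenth of its speed each second and runs on for many seconds; a fingertip pressed on its top stops it almost at once.
- chute_line (a point): the point fixed to the stand, 66 mm from the axis straight towards the chute, 36 mm above the table: where the foot of the knob must stop
- wheel_top (a point): the pill wheel: clear blue disc, 160 mm across, flat top 36 mm above the table. Seven equal lids, each with one grip near the rim, 14 mm high (top 50 mm above the table), 1/7 turn apart: six plain radial fins 4 mm thick, 52 to 78 mm from the axis, and one round knob. Inside 50 mm from the axis the top is flat and free. This point: on the flat top on the axis, turning with the wheel; its +x points to the knob.
- knob (a point): foot of the one round knob (24 mm across, 14 mm high), on the wheel's top, 66 mm from the axis
- wheel (a joint): turn of the wheel, rad, growing anticlockwise seen from above, without limit (it counts on past full turns); 0 and every full turn: the knob faces the chute. At the start it stands still between 1.2 and 5.0
- organizer: bar-shaped weekly pill organizer, clear blue, 154 x 30 x 23 mm, seven lids in a row; bystander; origin at the centre of its underside
- balm: closed glass balm jar, 42 mm across, 36 mm high, near the wheel; bystander; origin at the centre of its underside
- scraper: U-shaped steel tongue scraper, 110 x 34 mm, flat; bystander; origin at the centre of its underside
- comb: black plastic comb, 160 x 32 mm, flat; bystander; origin at the centre of its underside
- cup: small white cup, 64 mm across, 55 mm high, near the wheel; bystander; origin at the centre of its underside
- remote: black remote control, 160 x 44 x 18 mm; bystander; origin at the centre of its underside
- carton: small carton, 100 x 45 x 22 mm; bystander; origin at the centre of its underside

How it is judged (in metres and radians):
On the way, in this order (a step that is already met when the one before it is completed fails the run):
1. the wheel spins freely, untouched, at more than 1.2 rad/s (about a turn in 5 s) ((velocity of joint wheel above 1.2 rad/s or velocity of joint wheel below -1.2 rad/s) and contact force between the fingers and wheel below 0.05 N), for 0.3 s.
2. the wheel has gone round about two turns and still runs untouched ((value of joint wheel above 12.5 rad or value of joint wheel below -6.5 rad) and (velocity of joint wheel above 0.1 rad/s or velocity of joint wheel below -0.1 rad/s) and contact force between the fingers and wheel below 0.05 N), for 0.02 s.
3. the wheel is stopped under the fingertip with the knob at the chute (horizontal distance between knob and chute_line below 0.015 m and velocity of joint wheel between -0.05 and 0.05 rad/s and contact force between the fingers and wheel above 0.5 N), for 0.2 s.
At the end, for the whole second after the job is handed in: the knob's centre lies within 15 mm of the chute line (66 mm from the axis), the wheel stands still, and a fingertip presses on it with more than 0.5 N (all of step 3); the arm keeps its last pose, push and grip.
It fails at once if after its turns the wheel came to a stop with the knob not at the chute ((value of joint wheel above 12.5 rad or value of joint wheel below -6.5 rad) and velocity of joint wheel between -0.04 and 0.04 rad/s and horizontal distance between knob and chute_line above 0.018 m).
It fails at once if a bystander was moved more than 15 mm (distance of any of organizer, balm, scraper, comb, cup, remote, carton from where it was at the start of the episode above 0.015 m).
It also fails if it takes over 64 s, if anything falls off the work surface, if the arm or the gripper's body presses on something with over 40 N, if the wrist force passes 120 N, or if a joint passes its speed limit or range.

## Working session

There is one attempt and no reset: what is moved stays moved. The work goes in short steps, Python scripts to look and compute and a tool call to move; the robot and the scene stay as the last step left them, time stands still between calls to the robot, and variables do not carry over. Pictures are saved under pics/ and viewed, at most 10 in all, crops included, and the job is handed in when it is done.

Besides the shell and the picture viewer there is one more tool, called after ">>>" in YAML: its name, and indented under it one key for each argument. arm_command: Moves the arm, as the interface text tells. Its arguments: {"type":"object","properties":{"targets":{"type":"array"},"newtons":{"type":"number"}},"required":["targets"]}

```bash
mkdir -p pics; python3 - <<'E'
from cell import manip,camera,get_calibration
import cv2,numpy as np
for n in("top","scene"):
    im=camera(n);cv2.imwrite(f"pics/{n}0.png",im[:,:,::-1]);c=get_calibration(n);print(n,np.round(c["K"],1).tolist(),np.round(c["cam_to_world"],3).tolist(),c.keys())
print(manip.read_state())
E
```

```text
top [[474.2, 0.0, 316.3], [0.0, 474.2, 206.1], [0.0, 0.0, 1.0]] [[-0.02, 0.997, -0.076, 398.111], [-1.0, -0.021, -0.012, -7.8], [-0.014, 0.076, 0.997, 1359.552], [0.0, 0.0, 0.0, 1.0]] dict_keys(['K', 'cam_to_world'])
scene [[475.4, 0.0, 319.8], [0.0, 475.4, 199.5], [0.0, 0.0, 1.0]] [[0.016, -0.757, 0.653, 1316.338], [1.0, 0.015, -0.007, -28.752], [-0.004, 0.653, 0.758, 1013.6], [0.0, 0.0, 0.0, 1.0]] dict_keys(['K', 'cam_to_world'])
{'clock': 0.1, 'joints': array([ 1.22139645e+00,  3.00420103e-01,  1.52151068e+00, -1.54618905e-05,
        1.32071936e+00, -6.66050054e-02]), 'qd': array([-8.17238671e-05, -9.91475391e-04, -1.07173505e-03,  1.85333756e-03,
       -1.35962500e-03, -2.67897325e-04]), 'effort': array([-1.02566108e-03, -5.32640469e+01, -3.53289199e+01,  7.07974657e-02,
        2.35509756e-02, -3.48630795e-05]), 'eef_pos': array([153.39995337, 527.92656171, 204.94409167]), 'eef_rot': array([-3.14053652e+00, -5.54381483e-05,  2.85880158e+00]), 'wrist_force': array([-0.27288907,  0.28450715,  0.07073643]), 'moment': array([-0.01244394,  0.0201446 ,  0.034507  ]), 'finger_force': 0.0, 'finger_gap': 94.2073407052757}
```

View pics/top0.png

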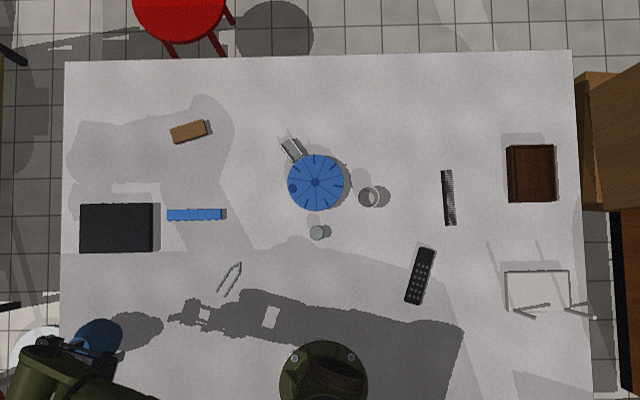

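Top view: wheel centre is near (315,182), the knob near (292,188), and the chute points up-left at about (291,149). The cup is at (368,197) and the balm at (318,232).

```bash
cat > h.py <<'E'
from cell import manip,camera,get_calibration
import cv2,numpy as np
def ray(n,uv,z):
    c=get_calibration(n);K=c["K"];T=np.array(c["cam_to_world"])
    uv=np.atleast_2d(uv).astype(float)
    d=np.c_[(uv[:,0]-K[0][2])/K[0][0],-(uv[:,1]-K[1][2])/K[1][1],-np.ones(len(uv))]@T[:3,:3].T
    o=T[:3,3];return o+d*((z-o[2])/d[:,2])[:,None]
def proj(n,p):
    c=get_calibration(n);K=np.array(c["K"]);T=np.array(c["cam_to_world"])
    q=(np.atleast_2d(p)-T[:3,3])@T[:3,:3];q=np.c_[q[:,0],-q[:,1],-q[:,2]]@K.T;return q[:,:2]/q[:,2:]
E
python3 - <<'E'
from h import *
im=cv2.imread("pics/top0.png")
hsv=cv2.cvtColor(im,cv2.COLOR_BGR2HSV)
m=cv2.inRange(hsv,(95,90,40),(125,255,255));m[:140]=0;m[225:]=0;m[:,:270]=0;m[:,360:]=0
m=cv2.morphologyEx(m,cv2.MORPH_CLOSE,np.ones((7,7)))
c=max(cv2.findContours(m,0,1)[0],key=cv2.contourArea)
e=cv2.fitEllipse(cv2.convexHull(c));print(e)
P=ray("top",c[:,0,:]+0.0,36);print(ray("top",e[0],36),ray("top",e[0],30))
(x,y),r=cv2.minEnclosingCircle(P[:,:2].astype(np.float32));print(x,y,r)
for uv in [(292,188)]:print("knob",ray("top",uv,50))
cr=im[125:250,260:400];cv2.imwrite("pics/c1.png",cv2.resize(cr,None,fx=4.8,fy=4.8,interpolation=cv2.INTER_CUBIC))
im=cv2.imread("pics/scene0.png");u=proj("scene",[*ray("top",e[0],36)[0]])[0].astype(int);print(u)
cr=im[u[1]-60:u[1]+60,u[0]-80:u[0]+80];cv2.imwrite("pics/c2.png",cv2.resize(cr,None,fx=4.8,fy=4.8,interpolation=cv2.INTER_CUBIC))
for n,uv,z in(("balm",(318,232),36),("cup",(368,197),55)):print(n,ray("top",uv,z))
E
```

```text
((314.9591064453125, 182.1884307861328), (56.09764862060547, 56.18028259277344), 22.87086296081543)
[[566.22447422  11.12682573  36.        ]] [[566.98657382  11.21262486  30.        ]]
566.9487915039062 10.700102806091309 79.92897033691406
knob [[549.5598516   75.05683427  50.        ]]
[332 226]
balm [[426.28385184   5.3817432   36.        ]]
cup [[ 519.53257739 -134.66063064   55.        ]]
```

View pics/c1.png

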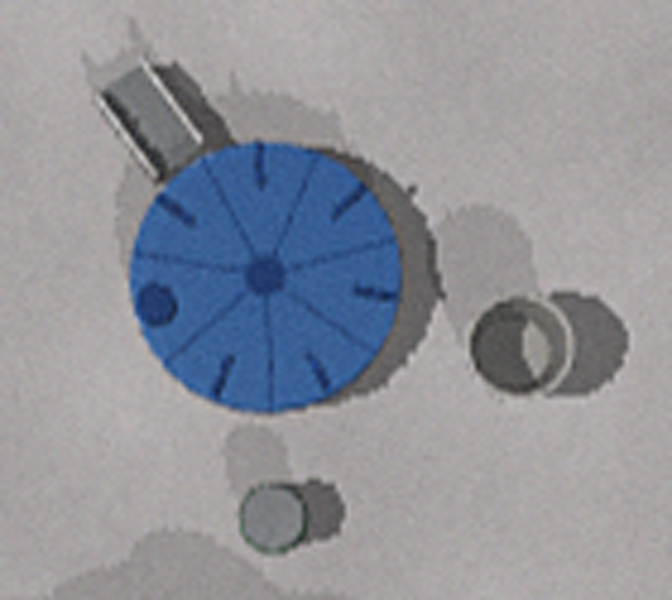

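View pics/c2.png

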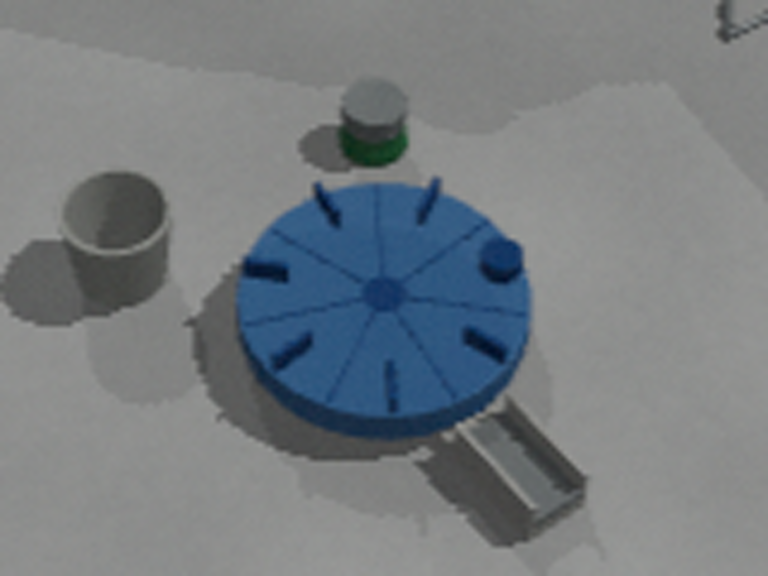

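Top crop (4.8x): the knob is at (157,305) and the wheel hub at (265,275). Fins sit at about (222,378), (317,370), (375,293), (350,200), (260,165) and (175,208). The chute wall tops run (100,97)→(155,178) and (150,62)→(200,142). The scene crop shows the same layout, with a clear view of the knob and of the near side of the wheel.

```bash
python3 - <<'E'
from h import *
f=lambda *p:np.array(p)/4.8+[260-.4,125-.4]
c=np.array([566.6,11,36])
W=ray("top",np.array([f(100,97),f(155,178),f(150,62),f(200,142)]),30)
a=lambda v:np.degrees(np.arctan2(v[1],v[0]))
m1=(W[0]+W[2])/2;m2=(W[1]+W[3])/2
print(np.round(W,0).tolist(),a(W[0]-W[1]),a(W[2]-W[3]),a(m1-c),a(m2-c))
k=ray("top",f(157,305),50)[0];print("knob",k,a(k-c),np.linalg.norm((k-c)[:2]))
for p in[(222,378),(317,370),(375,293),(350,200),(260,165),(175,208)]:
    q=ray("top",f(*p),45)[0]-c;print(np.round(q,0),a(q))
s=cv2.imread("pics/scene0.png")
# scene cross-check of hub & dark-knob colours
print(proj("scene",c),proj("scene",k))
for n,uv in(("top",f(157,305)),("top",f(200,270)),("scene",proj("scene",k)[0]),("scene",proj("scene",c+[30,0,0])[0])):
    im=cv2.imread(f"pics/{n}0.png");u=np.round(uv).astype(int);print(n,u,cv2.cvtColor(im,cv2.COLOR_BGR2HSV)[u[1],u[0]])
E
```

```text
[[676.0, 107.0, 30.0], [627.0, 75.0, 30.0], [696.0, 77.0, 30.0], [648.0, 48.0, 30.0]] 32.912198081954806 30.65784536049747 34.19538689474536 35.7723374620059
knob [549.14554253  74.20558281  50.        ] 105.43768935424698 65.57136405344676
[-60.  26.   9.] 156.25497919206794
[-57. -29.   9.] -153.21103352078572
[-13. -63.   9.] -101.23983581026484
[ 42. -50.   9.] -49.79296476461204
[64.  2.  9.] 1.84280225226484
[40. 52.  9.] 52.643335400139335
[[332.05657815 226.47617272]] [[356.30639378 217.45384075]]
top [292 188] [110 166 112]
top [301 181] [107 156 150]
scene [356 217] [107 201 100]
scene [332 236] [105 164 126]
```

>>> arm_command:
  targets:
    - {"hand":-1,"x":-0.045,"y":-0.02,"z":0,"yaw":-0.14}
    - {"hand":-1,"x":-0.036,"y":-0.035,"z":0,"yaw":-0.1427}
    - {"hand":-1,"x":-0.03,"y":-0.04,"z":0,"yaw":0}
    - {"hand":-1,"x":-0.03,"y":-0.04,"z":0,"yaw":0}
    - {"hand":-1,"x":-0.03,"y":-0.04,"z":0,"yaw":0}
    - {"hand":-1,"x":-0.03,"y":-0.04,"z":0,"yaw":0}
    - {"hand":-1,"x":-0.03,"y":-0.04,"z":0,"yaw":0}
    - {"hand":-1,"x":-0.03,"y":-0.04,"z":0,"yaw":0}
    - {"hand":-1,"x":-0.03,"y":-0.04,"z":0,"yaw":0}
    - {"hand":-1,"x":0,"y":0,"z":0,"yaw":0}

```text
clock: 1.1
eef_pos: [428.4, 173.2, 205.2]
eef_rot: [-3.141, -0.0, 3.125]
wrist_force: [0.1, 0.5, 0.5]
finger_gap: 17.5
finger_force: 0.0
```

>>> arm_command:
  targets:
    - {"hand":-1,"x":-0.027,"y":-0.04,"z":0,"yaw":0}
    - {"hand":-1,"x":-0.027,"y":-0.04,"z":0.02,"yaw":0}
    - {"hand":-1,"x":-0.027,"y":-0.04,"z":0.03,"yaw":0}
    - {"hand":-1,"x":-0.027,"y":-0.04,"z":0.03,"yaw":0}
    - {"hand":-1,"x":0,"y":0,"z":0.03,"yaw":0}
    - {"hand":-1,"x":0,"y":0,"z":0.03,"yaw":0}
    - {"hand":-1,"x":0,"y":0,"z":0.01,"yaw":0}
    - {"hand":-1,"x":0,"y":0,"z":0,"yaw":0}
    - {"hand":-1,"x":0,"y":0,"z":0,"yaw":0}

```text
clock: 2.0
eef_pos: [525.5, 27.9, 64.8]
eef_rot: [3.142, 0.001, 3.132]
wrist_force: [-0.5, -0.7, 0.4]
finger_gap: 0.8
finger_force: 0.0
```

```bash
python3 - <<'E'
from h import *
s=manip.read_state();print(s["clock"],s["eef_pos"],s["eef_rot"],s["finger_gap"],s["wrist_force"])
c=np.array([566.6,11,36]);a=lambda v:np.degrees(np.arctan2(v[1],v[0]))
g=lambda *p:np.array(p)/4.8+[252-.4,166-.4]
W=ray("scene",np.array([g(460,430),g(535,520),g(507,405),g(582,482)]),30);print(W.round(0).tolist(),a(W[1]-W[0]),a(W[3]-W[2]),a((W[0]+W[2])/2-c),a((W[1]+W[3])/2-c),ray("scene",g(382,294),36))
a_=cv2.imread("pics/scene0.png")
ims=[camera(n)[:,:,::-1] for n in("scene","wrist")]
u=[332,226];cr=cv2.resize(ims[0][166:286,252:412],(400,300),interpolation=2)
cv2.imwrite("pics/m1.png",np.hstack([cr,cv2.resize(ims[1],(400,250))[:250].copy() if 0 else cv2.copyMakeBorder(cv2.resize(ims[1],(400,250)),0,50,0,0,0)]))
E
```

```text
2.0 [525.49648708  27.93223417  64.813764  ] [3.14156419e+00 1.45559509e-03 3.13156073e+00] 0.7816961623698443 [-0.48723033 -0.67421919  0.36670102]
[[652.0, 46.0, 30.0], [707.0, 81.0, 30.0], [637.0, 72.0, 30.0], [685.0, 107.0, 30.0]] 32.32492540553653 36.01877303619053 31.605256934067445 32.607047483858494 [[567.77271162   8.70198399  36.        ]]
```

View pics/m1.png

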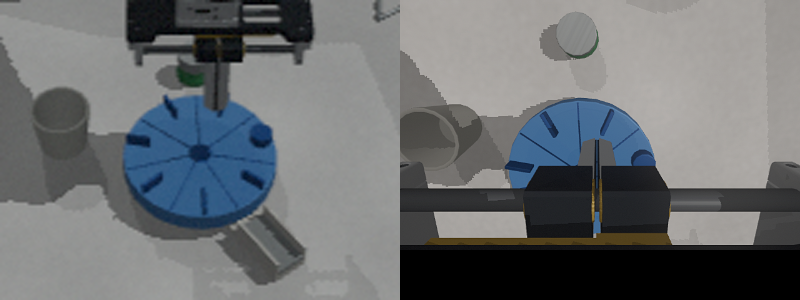

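The scene view (left) shows the fingers on the wheel's near side, with the knob at (260,134) and the chute in full view. The wrist view is partly blocked by the gripper, so I'll track the wheel from the scene camera. Next is a light touch test for height and force.

>>> arm_command:
  targets:
    - {"hand":-1,"x":-0.0115,"y":-0.018,"z":0.015,"yaw":-0.01}
    - {"hand":-1,"x":0,"y":0,"z":0.009,"yaw":0}
    - {"hand":-1,"x":0,"y":0,"z":0,"yaw":0}

```text
clock: 2.4
eef_pos: [535.7, 9.5, 39.1]
eef_rot: [3.141, -0.001, 3.14]
wrist_force: [0.2, -0.8, -0.1]
finger_gap: 0.4
finger_force: 0.0
```

>>> arm_command:
  targets:
    - {"hand":-1,"x":0,"y":0,"z":0.006,"yaw":0}
    - {"hand":-1,"x":0,"y":0,"z":0,"yaw":0}

```text
clock: 2.6
eef_pos: [536.7, 9.8, 36.0]
eef_rot: [-3.141, 0.002, 3.141]
wrist_force: [-9.6, -0.6, 24.0]
finger_gap: 0.4
finger_force: 12.2
```

>>> arm_command:
  targets:
    - {"hand":-1,"x":0,"y":0,"z":-0.03,"yaw":0}
    - {"hand":-1,"x":0.028,"y":0.003,"z":0,"yaw":0}
    - {"hand":-1,"x":0,"y":0,"z":0,"yaw":0}
    - {"hand":-1,"x":0,"y":0,"z":0.021,"yaw":0}
    - {"hand":-1,"x":0,"y":0,"z":0,"yaw":0}

```text
clock: 3.1
eef_pos: [507.4, 12.7, 41.1]
eef_rot: [3.141, -0.003, 3.141]
wrist_force: [-0.9, 0.6, 0.6]
finger_gap: 0.5
finger_force: 0.0
```

```bash
cat > w.py <<'E'
from h import *
import sys
C=np.array([567.8,9.0])
def knob(n="scene"):
    t=manip.read_state()["clock"];im=camera(n)
    hsv=cv2.cvtColor(im,cv2.COLOR_RGB2HSV)
    # rectify wheel's grip-top plane (z=50), 0.5 mm/px
    M=cv2.getPerspectiveTransform(np.float32([[0,0],[400,0],[400,400],[0,400]]),
      proj(n,[[C[0]+x,C[1]+y,48] for x,y in((-100,-100),(100,-100),(100,100),(-100,100))]).astype(np.float32))
    R=cv2.warpPerspective(hsv,M,(400,400),flags=cv2.INTER_LINEAR|cv2.WARP_INVERSE_MAP)
    yy,xx=np.mgrid[:400,:400]/2-100
    b=((R[...,0]>98)&(R[...,0]<125)&(R[...,1]>110)&(R[...,2]<112)).astype(np.uint8)
    b[(np.hypot(xx,yy)<48)|(np.hypot(xx,yy)>84)]=0
    b=cv2.morphologyEx(b,cv2.MORPH_OPEN,cv2.getStructuringElement(2,(23,23)))
    k,l,s,c=cv2.connectedComponentsWithStats(b)
    out=[(int(s[i,4]),round(float(np.degrees(np.arctan2(c[i,1]/2-100,c[i,0]/2-100))),1),round(float(np.hypot(*(c[i]/2-100))),1)) for i in range(1,k)]
    return round(float(t),3),sorted(out)[::-1][:3]
if __name__=="__main__":
    for i in range(int(sys.argv[1])):print(*knob())
    s=manip.read_state();print(s["clock"],s["eef_pos"].round(1),s["wrist_force"].round(1))
E
python3 w.py 2
```

```text
3.1 [(2285, 97.0, 64.4), (1337, -100.0, 62.9), (1190, 47.8, 67.4)]
3.15 [(2330, 96.8, 64.5), (1305, -100.4, 62.9), (1206, 47.5, 67.7)]
3.2 [508.4  12.6  42.7] [-0.1 -0.1  0.6]
```

```bash
sed -i 's/+y,48\]/+y,43]/' w.py; python3 w.py 1
```

```text
3.2 [(2360, 100.1, 65.6), (1366, -103.9, 63.4), (1237, 49.9, 66.1)]
3.25 [508.6  12.5  43. ] [0.9 0.  1.1]
```

>>> arm_command:
  targets:
    - {"hand":-1,"x":0,"y":-0.008,"z":0,"yaw":0}
    - {"hand":-1,"x":0,"y":-0.016,"z":0,"yaw":0}
    - {"hand":-1,"x":0,"y":-0.017,"z":0,"yaw":0}
    - {"hand":-1,"x":0,"y":-0.01,"z":-0.03,"yaw":0}
    - {"hand":-1,"x":0,"y":0,"z":-0.04,"yaw":0}

```text
clock: 3.75
eef_pos: [507.4, -40.1, 112.6]
eef_rot: [3.141, -0.003, 3.139]
wrist_force: [-0.2, 0.4, -0.0]
finger_gap: 0.6
finger_force: 0.0
```

```bash
python3 w.py 6
```

```text
3.75 [(2487, 170.0, 64.4), (1349, -85.3, 64.5), (1317, 67.1, 65.4)]
3.8 [(2566, 179.4, 64.4), (1335, 76.1, 65.3), (1333, -76.1, 65.6)]
3.85 [(2364, -171.2, 64.2), (1316, -67.2, 66.7), (1315, 85.2, 64.7)]
3.9 [(2405, -161.8, 63.9), (1245, 94.0, 64.6), (1123, -109.6, 62.7)]
3.95 [(2370, -152.5, 64.3), (1238, -100.5, 63.3), (1216, 52.3, 65.5)]
4.0 [(2304, -143.2, 63.7), (1240, -91.5, 63.2), (1216, 61.3, 65.8)]
4.05 [507.8 -38.7 111.8] [-0.1  0.6 -1.1]
```

The wheel spins freely at about 3.25 rad/s. I'll hover over the brake point while it slows.

>>> arm_command:
  targets:
    - {"hand":-1,"x":-0.015,"y":0.025,"z":0,"yaw":0}
    - {"hand":-1,"x":-0.014,"y":0.024,"z":0,"yaw":0}
    - {"hand":-1,"x":0,"y":0,"z":0,"yaw":0}
    - {"hand":-1,"x":0,"y":0,"z":0.04,"yaw":0}
    - {"hand":-1,"x":0,"y":0,"z":0.02,"yaw":0}
    - {"hand":-1,"x":0,"y":0,"z":0.006,"yaw":0}
    - {"hand":-1,"x":0,"y":0,"z":0,"yaw":0}
    - {"hand":-1,"x":0,"y":0,"z":0,"yaw":0}
    - {"hand":-1,"x":0,"y":0,"z":0,"yaw":0}
    - {"hand":-1,"x":0,"y":0,"z":0,"yaw":0}

```text
clock: 5.05
eef_pos: [537.6, 10.3, 47.4]
eef_rot: [-3.142, 0.001, 3.141]
wrist_force: [0.7, 0.2, -0.3]
finger_gap: 0.5
finger_force: 0.0
```

```bash
cat > tr.py <<'E'
from w import *
# n camera frames at the scene: watch knob every frame, log
n=int(sys.argv[1]);L=[]
for i in range(n):
    t,o=knob()
    if o and o[0][0]>1800:L.append((t,o[0][1]))
L=np.array(L);th=np.unwrap(np.radians(L[:,1]))
p=np.polyfit(L[:,0]-L[-1,0],th,2)
print("n",len(L),"t",L[-1,0],"last deg",L[-1,1],"fit deg,w,acc",np.degrees(p[2])%360,p[1],2*p[0],"res",np.degrees(np.std(th-np.polyval(p,L[:,0]-L[-1,0]))))
with open("log.txt","a") as f:np.savetxt(f,L)
s=manip.read_state();print(s["clock"],s["eef_pos"].round(1),s["wrist_force"].round(1))
E
python3 tr.py 14
```

```text
n 14 t 5.7 last deg 127.1 fit deg,w,acc 127.0175 2.5321706684270797 -0.11795357032708205 res 0.10183847678171273
5.75 [537.2  10.4  46.5] [-0.1  0.3  0.6]
```

>>> arm_command:
  targets:
    - {"hand":-1}
    - {"hand":-1}
    - {"hand":-1}
    - {"hand":-1}
    - {"hand":-1}
    - {"hand":-1}
    - {"hand":-1}
    - {"hand":-1}
    - {"hand":-1}
    - {"hand":-1}

```text
schema error: expected keys hand, x, y, z, yaw
```

>>> arm_command:
  targets:
    - {"hand":-1,"z":0.006}
    - {"hand":-1}
    - {"hand":-1}
    - {"hand":-1}
    - {"hand":-1}
    - {"hand":-1}
    - {"hand":-1}
    - {"hand":-1}
    - {"hand":-1}
    - {"hand":-1}

```text
schema error: expected keys hand, x, y, z, yaw
```

>>> arm_command:
  targets:
    - {"hand":-1}
    - {"hand":-1}
    - {"hand":-1}
    - {"hand":-1}
    - {"hand":-1}
    - {"hand":-1}
    - {"hand":-1}
    - {"hand":-1}
    - {"hand":-1}
    - {"hand":-1}

```text
schema error: expected keys hand, x, y, z, yaw
```

>>> arm_command:
  targets:
    - {"hand":-1}
    - {"hand":-1}
    - {"hand":-1}
    - {"hand":-1}
    - {"hand":-1}
    - {"hand":-1}
    - {"hand":-1}
    - {"hand":-1}
    - {"hand":-1}
    - {"hand":-1}

```text
schema error: expected keys hand, x, y, z, yaw
```

```bash
python3 tr.py 14
```

```text
n 9 t 6.4 last deg -135.9 fit deg,w,acc 224.05202533187202 2.2406456589465242 -0.5373514004434325 res 0.32563629892034107
6.45 [537.2  10.4  46.5] [-0.5  0.5  0.8]
```

>>> arm_command:
  targets:
    - {"hand":-1,"x":0,"y":0,"z":0.006,"yaw":0}
    - {"hand":-1,"x":0,"y":0,"z":0,"yaw":0}
    - {"hand":-1,"x":0,"y":0,"z":0,"yaw":0}
    - {"hand":-1,"x":0,"y":0,"z":0,"yaw":0}
    - {"hand":-1,"x":0,"y":0,"z":0,"yaw":0}
    - {"hand":-1,"x":0,"y":0,"z":0,"yaw":0}
    - {"hand":-1,"x":0,"y":0,"z":0,"yaw":0}
    - {"hand":-1,"x":0,"y":0,"z":0,"yaw":0}
    - {"hand":-1,"x":0,"y":0,"z":0,"yaw":0}
    - {"hand":-1,"x":0,"y":0,"z":0,"yaw":0}

```text
clock: 7.45
eef_pos: [537.2, 10.4, 40.5]
eef_rot: [-3.142, -0.0, 3.141]
wrist_force: [-0.2, -0.6, -0.4]
finger_gap: 0.3
finger_force: 0.0
```

>>> arm_command:
  targets:
    - {"hand":-1,"x":0,"y":0,"z":0,"yaw":0}
    - {"hand":-1,"x":0,"y":0,"z":0,"yaw":0}
    - {"hand":-1,"x":0,"y":0,"z":0,"yaw":0}
    - {"hand":-1,"x":0,"y":0,"z":0,"yaw":0}
    - {"hand":-1,"x":0,"y":0,"z":0,"yaw":0}
    - {"hand":-1,"x":0,"y":0,"z":0,"yaw":0}
    - {"hand":-1,"x":0,"y":0,"z":0,"yaw":0}
    - {"hand":-1,"x":0,"y":0,"z":0,"yaw":0}
    - {"hand":-1,"x":0,"y":0,"z":0,"yaw":0}
    - {"hand":-1,"x":0,"y":0,"z":0,"yaw":0}

```text
clock: 8.45
eef_pos: [537.3, 10.4, 40.6]
eef_rot: [3.142, 0.0, 3.141]
wrist_force: [0.2, -0.5, 0.4]
finger_gap: -0.0
finger_force: 0.0
```

>>> arm_command:
  targets:
    - {"hand":-1,"x":0,"y":0,"z":0,"yaw":0}
    - {"hand":-1,"x":0,"y":0,"z":0,"yaw":0}
    - {"hand":-1,"x":0,"y":0,"z":0,"yaw":0}
    - {"hand":-1,"x":0,"y":0,"z":0,"yaw":0}
    - {"hand":-1,"x":0,"y":0,"z":0,"yaw":0}
    - {"hand":-1,"x":0,"y":0,"z":0,"yaw":0}
    - {"hand":-1,"x":0,"y":0,"z":0,"yaw":0}
    - {"hand":-1,"x":0,"y":0,"z":0,"yaw":0}
    - {"hand":-1,"x":0,"y":0,"z":0,"yaw":0}
    - {"hand":-1,"x":0,"y":0,"z":0,"yaw":0}

```text
clock: 9.45
eef_pos: [537.3, 10.4, 40.5]
eef_rot: [-3.142, 0.0, 3.141]
wrist_force: [-0.1, -0.8, 1.0]
finger_gap: 0.4
finger_force: 0.0
```

```bash
python3 tr.py 10
```

```text
n 7 t 9.9 last deg -138.7 fit deg,w,acc 221.53571428571425 1.5720429905463233 1.446129951652466 res 0.29381376858862784
9.95 [537.2  10.4  40.5] [-0.  -0.2 -0.4]
```

>>> arm_command:
  targets:
    - {"hand":-1,"x":0,"y":0,"z":0.002,"yaw":0}
    - {"hand":-1,"x":0,"y":0,"z":0,"yaw":0}
    - {"hand":-1,"x":0,"y":0,"z":0,"yaw":0}
    - {"hand":-1,"x":0,"y":0,"z":0,"yaw":0}
    - {"hand":-1,"x":0,"y":0,"z":0,"yaw":0}
    - {"hand":-1,"x":0,"y":0,"z":0,"yaw":0}
    - {"hand":-1,"x":0,"y":0,"z":0,"yaw":0}
    - {"hand":-1,"x":0,"y":0,"z":0,"yaw":0}
    - {"hand":-1,"x":0,"y":0,"z":0,"yaw":0}

```text
clock: 10.85
eef_pos: [537.3, 10.3, 38.6]
eef_rot: [-3.142, 0.0, 3.141]
wrist_force: [-0.1, -0.6, -0.2]
finger_gap: 0.6
finger_force: 0.0
```

```bash
python3 tr.py 8; tail -8 log.txt
```

```text
n 8 t 11.2 last deg -47.1 fit deg,w,acc 312.77916666666664 0.9268944991841375 -1.155241742986678 res 0.12177384385662512
11.25 [537.3  10.3  38.5] [ 0.  -0.1  0.4]
1.084999999999999964e+01 -7.000000000000000000e+01
1.090000000000000036e+01 -6.600000000000000000e+01
1.094999999999999929e+01 -6.250000000000000000e+01
1.100000000000000000e+01 -5.910000000000000142e+01
1.105000000000000071e+01 -5.589999999999999858e+01
1.109999999999999964e+01 -5.310000000000000142e+01
1.115000000000000036e+01 -5.000000000000000000e+01
1.119999999999999929e+01 -4.710000000000000142e+01
```

```bash
python3 tr.py 12; tail -12 log.txt | cut -c1-7,25-34
```

```text
n 12 t 11.8 last deg -11.3 fit deg,w,acc 348.6733516483517 0.982763342897444 -0.19214314042935332 res 0.09943124137598346
11.85 [537.2  10.4  38.5] [ 0.7 -0.1 -0.1]
1.12500 -4.389999
1.13000 -4.089999
1.13499 -3.779999
1.14000 -3.479999
1.14499 -3.169999
1.15000 -2.869999
1.15500 -2.560000
1.15999 -2.300000
1.16500 -1.969999
1.16999 -1.710000
1.17500 -1.419999
1.18000 -1.130000
```

```bash
python3 tr.py 7; tail -7 log.txt | cut -c1-7,25-34
```

```text
n 7 t 12.15 last deg 8.2 fit deg,w,acc 8.107142857142868 0.9499577785854845 4.9154534386421495e-15 res 0.09583148474998877
12.2 [537.2  10.4  38.5] [-0.1  0.2  0. ]
1.18499 -8.199999
1.19000 -5.599999
1.19499 -2.700000
1.20000 -0.000000
1.20500 2.7000000
1.20999 5.2000000
1.21500 8.1999999
```

>>> arm_command:
  targets:
    - {"hand":-1,"x":0,"y":0,"z":0,"yaw":0}
    - {"hand":-1,"x":0,"y":0,"z":0,"yaw":0}
    - {"hand":-1,"x":0,"y":0,"z":0,"yaw":0}
    - {"hand":-1,"x":0,"y":0,"z":0.005,"yaw":0}
    - {"hand":-1,"x":0,"y":0,"z":0,"yaw":0}
    - {"hand":-1,"x":0,"y":0,"z":0,"yaw":0}
    - {"hand":-1,"x":0,"y":0,"z":0,"yaw":0}

```text
clock: 12.9
eef_pos: [537.9, 10.3, 35.9]
eef_rot: [-3.141, 0.002, 3.141]
wrist_force: [-13.2, -0.0, 32.5]
finger_gap: 0.6
finger_force: 16.3
```

```bash
python3 tr.py 6; tail -6 log.txt | cut -c1-7,25-34; python3 - <<'E'
from h import *
im=camera("scene")[:,:,::-1];cv2.imwrite("pics/e.png",cv2.resize(im[166:286,252:412],(640,480),interpolation=2))
E
```

```text
n 6 t 13.15 last deg 29.2 fit deg,w,acc 29.20000000000001 1.197619536809286e-15 3.0696601348733524e-14 res 1.4064942004830431e-14
13.2 [537.9  10.3  36. ] [-13.4  -0.2  32.6]
1.29000 2.9199999
1.29499 2.9199999
1.30000 2.9199999
1.30500 2.9199999
1.30999 2.9199999
1.31500 2.9199999
```

View pics/e.png

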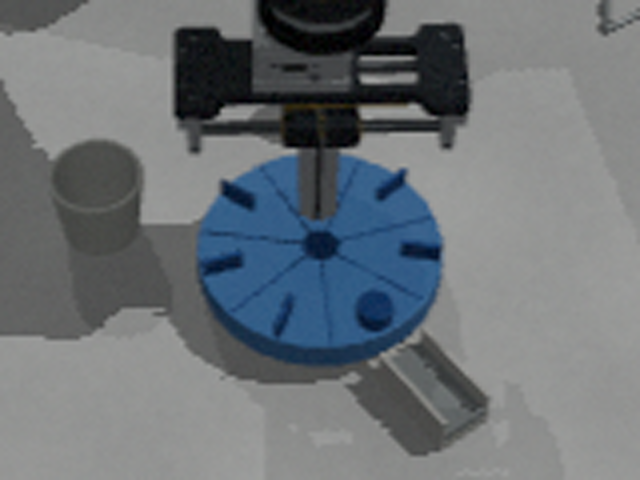

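The wheel is stopped with the knob at (375,310), pointing along the chute channel at (440,375). It is about 3–4° off, or roughly 5 mm, and the fingertip holds it with 32 N at the wrist.

```bash
python3 -c "
from cell import manip
print(manip.sign_off())"
```

```text
the job is handed in; nothing more can be done
None
```

The wheel was flicked to about 3.2 rad/s and ran for more than two full turns. One press stopped it with the knob about 5 mm off the chute line by camera (15 mm allowed). I handed the job in with the fingertip still pressed on it; no verdict came back.

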